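# Close the board test fixture

## Task

Get the circuit board in the small test fixture on the mat ready for its test: push the board's sliding carrier fully home, then swing the open lid over from behind and press it down until both spring catches snap over it and hold it shut. Only push from outside with the fingertips and grasp nothing; do not lift the fixture or shove it across the desk, and leave the other things on the desk where they lie.

Things in the scene. Friction and masses are not known exactly. Their poses are not given: they have to be found in the camera images.
- fixture: Board test fixture, loose on four rubber feet (about 4 kg in all): grey case with aluminium top plate, 150 mm deep (x) x 180 mm wide (y), plate 50 mm high, slide rails on it to 68 mm. Origin: centre of its underside; x points to its rear (hinge side), y to its left, z up. Its front faces the robot, turned by up to 0.55 rad.
- nest (a joint): Carrier (black plate with the green board, upright aluminium plate at its front), m: 0 = home against its stop, growing as it stands out to the fixture's front (-x), at most 0.045. Slides with 1.5 N of friction and stays where left. Unless it is home within 4 mm, the lid's two guide pins miss its notches, land on it and keep the lid from shutting.
- nest_face (a point): Centre of the outer face of the carrier's upright front plate (moves with it). The plate is 70 mm wide and 46 mm high, from 26 to 72 mm above the desk; at home its face is 84 mm in front of the fixture's origin. Push this face; do not reach behind the plate.
- lid (a joint): Lid (aluminium frame, clear plate) hinged along the rear, rad: 0 = shut and level, pi/2 = upright, at most 1.80; it starts within 0.13 of upright. Stiff hinge (0.32 N m): it stays at any angle. Over the last 9 mm sprung lift pins push it up with 4 to 8 N: let go unlatched, it rises to about 0.06. Caught it rests near 0.007; it can be pressed to -0.012.
- lid_hinge (a point): Middle of the lid's hinge axis, which runs along the fixture's y: 68 mm behind the fixture's origin and 82 mm above its underside.
- lid_front (a point): Middle of the outer face (upper when shut) of the lid's front bar, 141 mm from the hinge axis, 4 mm outside it. The lid is 176 mm wide, 10 mm thick, its free edge 150 mm from the axis; the outer face is flat but for screw and pin heads under 3 mm. Push its outer face only, anywhere on the front bar or clear plate; at 130 mm from the axis 10 to 15 N snaps it in.
- catch_left (a joint): Left spring catch, an upright steel hook at the front left corner (78 mm left of the middle, 85 mm in front of the fixture's origin, reaching 100 mm high), rad: 0 = at rest, growing as its nose is pushed outward. The lid's striker bar pushes it out to about 0.1 on the way down, then it springs back over the bar to 0.
- catch_right (a joint): The same catch at the front right corner.
- test_probe: Bystander: black test probe, 128 mm long, 14 mm thick.
- phone: Bystander: phone lying flat, 158 x 80 x 10 mm.
- loupe: Bystander: black loupe standing on the desk, 37 mm wide, 34 mm high.
- screwdriver_fine: Bystander: fine screwdriver, 143 mm long, 14 mm thick.
- coax_tee: Bystander: pale T-shaped coaxial connector, 26 x 42 x 12 mm.
- red_banana: Bystander: banana plug with red sleeve, 49 mm long, 11 mm thick.

How it is judged:
On the way, in this order (a step that is already met when the one before it is completed fails the run):
1. the carrier is fully home while the lid still stands open (value of joint nest below 0.003 m and value of joint lid above 0.5 rad), for 0.1 s.
2. the lid is down under both catches (value of joint nest below 0.003 m and value of joint lid below 0.02 rad and value of joint each of catch_left, catch_right below 0.03 rad), for 0.2 s.
At the end, for the whole second after the job is handed in: The carrier is home (within 3 mm), the lid lies shut (under 0.02 rad) held by both catches, which are back at rest (under 0.03 rad), and the fixture stands level and still within 10 mm of where it stood (all of step 2 and linear speed of fixture below 0.01 m/s and angle between fixture's own z axis and vertical below 0.05 rad and distance of fixture from where it was at the start of the episode below 0.01 m); the robot touches nothing.
It fails at once if the lid or the carrier is gripped: a finger presses on the inner side of the lid's front bar or of the carrier's front plate (contact force between the fingers and lid_c6 above 3 N or contact force between the fingers and nest_c6 above 3 N).
It fails at once if the fixture is lifted or tipped (height (world z) of fixture above 0.012 m or angle between fixture's own z axis and vertical above 0.1 rad).
It fails at once if the fixture is shoved or turned by more than 10 mm (distance of any of fixture, lid_hinge from where it was at the start of the episode above 0.01 m).
It fails at once if a bystander is lifted, carried or knocked more than 25 mm (distance of any of test_probe, phone, loupe, screwdriver_fine, coax_tee, red_banana from where it was at the start of the episode above 0.025 m).
It also fails if it takes over 51 s, if anything falls off the work surface, if the arm or the gripper's body presses on something with over 40 N, if the wrist force passes 120 N, or if a joint passes its speed limit or range.

## Robot

A 6-joint arm with a two-finger parallel gripper is mounted at the origin on a cart in front of the work surface, level with it; the furniture and walls round the work are solid. World frame = base frame: x ahead of the robot, y to its left, z up, the work surface at z = 0. Lengths are in m, angles in rad, forces in N, time in s.
With the tool pointing down it reaches from about 0.325 to 0.875 m from the base axis. Payload 4.4 kg.
Tool frame: the origin (TCP) lies between the finger pads; the fingertips stand 11 mm ahead of it and the grasp point (between the pads) lies 8 mm behind it (arm.tips_ahead is the z of the fingertips in the tool frame, in m); z points along the fingers, y is the line along which they close (so a half turn about z gives the same grasp; the last joint's range is limited). The gripper opens to 85 mm and grips with 20 to 120 N. Pads are 22 mm wide; open, the fingers measure 114 mm over their backs; the gripper's body (76 mm by 85 mm) begins 54 mm behind the grasp point. The pads swing forward as they close: fully open they stand 13 mm farther back than shut.
Start: joints at [1.058, 0.207, 1.542, -0, 1.393, -0.15], TCP at [0.204, 0.538, 0.242] pointing down, gripper open.
Joint ranges: [-2.73, 2.73], [-0.86, 2.22], [0.23, 2.46], [-1.11, 4.25], [0.08, 2.63], [-2.82, 2.82]. Speed limits (rad/s): [2.79, 2.79, 3.14, 3.14, 3.14, 3.14].

## Interface

Orientations are given as a rotation vector (axis times angle).
In Python, from station import arm gives the robot as it stands. The module is installed in compiled form; this text tells all that it offers. Calls block until the motion is done:
- arm.reach(position, orientation): joint-space move of the TCP to a pose.
- arm.line_to(position, max_speed=0.15, orientation=None): straight line of the TCP; orientation=None keeps the orientation; max_speed is the mean speed in m/s.
- arm.move_joints(angles): joint-space move.
- arm.gripper_open() and arm.close(newtons=None): open the fingers fully, or close them until they stop; newtons is the grip in N (None keeps the last).
- arm.sleep(seconds).
- arm.solve_ik(position, orientation): joint angles nearest the present ones, or None.
- arm.get_state(): the state.
- arm.get_image(name): name is "side" or "top" or "wrist"; returns a dict with "color" (480x640x3 uint8, red, green, blue), "z_map" (480x640 float32, m along the optical axis (not along the pixel's ray), 0 where there is no reading), "fx", "fy", "cx", "cy" (pixels), "D" ([k1, k2, p1, p2, k3] as OpenCV has them; the pictures are not rectified), "T" (4x4, takes a point from camera to world coordinates). Camera axes: x right, y down, z forward; pixel columns grow to the right and rows downward; lengths in m; the calibration is good to about 2 mm. A picture is of the moment at which its call begins.
A pose or a line that the arm cannot do raises arm.MotionError and nothing moves.
- arm.finish_job(): hands the job in; it is judged then, once.
Trained networks look in a picture, given as the dict that the camera call returned (one of the last four; its "shot" number tells which), for a name from the list of things; names that differ only in an ending like _2 or _b are one class to them, and where a whole thing is asked for, a point or a joint stands for the part that bears it (a point fixed in the world has none). Each returns a list of dicts, best first, with "score" (0 to 1); they miss things now and then, are a little off and sometimes report something else, mostly with a low value. They report only what shows in the picture. A call takes as long as a camera call.
- arm.spot_in(picture, name): "rect" ([left, top, right, bottom] as shares, 0 to 1, of the picture: columns of its width, rows of its height, round what is visible of it).
- arm.outline_of(picture, name): "mask" (480x640 bool, what is visible of it) and "rect" ([left, top, right, bottom] as shares, 0 to 1, of the picture: columns of its width, rows of its height, round what is visible of it).
- arm.landmark_of(picture, name): "at" ([column, row] as shares, 0 to 1, of the picture: columns of its width, rows of its height: a listed point, or the origin of a listed thing).
The state is a dict: "clock": time; "joint_positions": joint angles; "joint_vel": joint speeds; "joint_torque": joint torques, N m; "position": TCP position; "tool_rot": TCP orientation; "force": force on the tool from outside, world axes, zero at the start; "moment": the same for the moment, N m; "width": opening from 0.0 (shut) to 1.0 (fully open); "finger_force": force on a finger pad.
Only numpy, scipy, OpenCV 4.12 (cv2) and the standard library are available. Lean on these libraries where they do the work, as an engineer would, in place of code of your own. Each camera call takes 0.05 s, during which the arm holds its last target. There are 200 camera calls.

## Working session

There is one attempt and no reset: what is moved stays moved. The work goes in short steps, each a Python script; the robot and the scene stay as the last script left them, time stands still between calls to the robot, and variables do not carry over. Pictures are saved under pics/ and viewed, at most 10 in all, crops included, and the job is handed in when it is done.

```bash
mkdir -p pics
cat > h.py <<'E'
import numpy as np, cv2
from station import arm
def px2w(p,u,v,z=None):
    K=np.array([[p["fx"],0,p["cx"]],[0,p["fy"],p["cy"]],[0,0,1.]])
    n=cv2.undistortPoints(np.array([[[u,v]]],float),K,np.array(p["D"],float))[0,0]
    if z is None: z=p["z_map"][int(v),int(u)]
    return (p["T"]@np.array([n[0]*z,n[1]*z,z,1]))[:3]
def cloud(p,mask):
    vs,us=np.nonzero(mask&(p["z_map"]>0))
    K=np.array([[p["fx"],0,p["cx"]],[0,p["fy"],p["cy"]],[0,0,1.]])
    n=cv2.undistortPoints(np.stack([us,vs],1)[:,None].astype(float),K,np.array(p["D"],float))[:,0]
    z=p["z_map"][vs,us]
    return np.c_[n*z[:,None],z]@np.array(p["T"])[:3,:3].T+np.array(p["T"])[:3,3]
def save(p,n): cv2.imwrite(f"pics/{n}.png",p["color"][:,:,::-1])
E
python3 - <<'E'
from h import *
np.set_printoptions(precision=4,suppress=True)
for c in ["top","side"]:
    p=arm.get_image(c); save(p,c+"0")
    for n in ["fixture","nest_face","lid_hinge","lid_front"]:
        for r in arm.landmark_of(p,n)[:1]:
            u,v=r["at"][0]*640,r["at"][1]*480
            print(c,n,round(r["score"],2),int(u),int(v),px2w(p,u,v))
    for n in ["test_probe","phone","loupe","screwdriver_fine","coax_tee","red_banana"]:
        for r in arm.outline_of(p,n)[:1]:
            w=cloud(p,r["mask"]); print(c,n,round(r["score"],2),np.percentile(w,[2,98],axis=0).ravel())
    print(p["T"])
s=arm.get_state();print(s["tool_rot"],s["clock"],arm.tips_ahead)
E
```

```text
top fixture 0.68 399 263 [ 0.5257 -0.1687  0.0624]
top nest_face 0.64 404 324 [ 0.4221 -0.1719  0.0704]
top lid_hinge 0.68 410 219 [ 0.5883 -0.1787  0.1465]
top lid_front 0.57 423 195 [ 0.6083 -0.1869  0.2304]
top test_probe 0.8 [ 0.4381 -0.0303  0.0049  0.4498  0.0722  0.0157]
top phone 0.7 [0.3777 0.1829 0.0052 0.5289 0.2663 0.0137]
top loupe 0.82 [ 0.3743  0.0911 -0.0011  0.4089  0.1284  0.0366]
top screwdriver_fine 0.73 [ 0.7108 -0.1662  0.0068  0.7259 -0.0879  0.0174]
top coax_tee 0.78 [ 0.3489 -0.053  -0.0004  0.375  -0.019   0.015 ]
top red_banana 0.57 [ 0.3482 -0.0534  0.0062  0.3769 -0.0174  0.0153]
[[-0.0275 -0.9892  0.1442  0.4422]
 [-0.9989  0.0326  0.0334 -0.0489]
 [-0.0377 -0.1431 -0.989   0.9759]
 [ 0.      0.      0.      1.    ]]
side fixture 0.82 337 247 [ 0.5374 -0.0919  0.0362]
side nest_face 0.56 387 226 [ 0.4214 -0.1328  0.0689]
side lid_hinge 0.57 310 211 [0.5896 0.0857 0.1903]
side lid_front 0.94 299 156 [ 0.6388 -0.5464  0.1215]
side test_probe 0.67 [ 0.44   -0.0208  0.0082  0.4507  0.0777  0.0151]
side phone 0.81 [0.3806 0.1858 0.0018 0.5316 0.2718 0.0121]
side loupe 0.9 [0.3776 0.0973 0.0027 0.4096 0.1271 0.0356]
side red_banana 0.61 [0.4991 0.0901 0.0028 0.5386 0.1001 0.0126]
[[-1.      0.0072  0.0049  0.5644]
 [-0.0015  0.4215 -0.9068  0.8511]
 [-0.0086 -0.9068 -0.4215  0.49  ]
 [ 0.      0.      0.      1.    ]]
[-0.5652 -3.0903  0.0001] 1.1 0.011
```

View pics/top0.png

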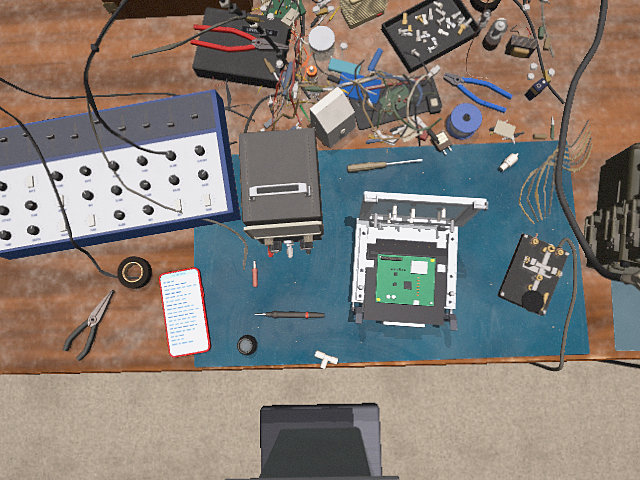

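View pics/side0.png

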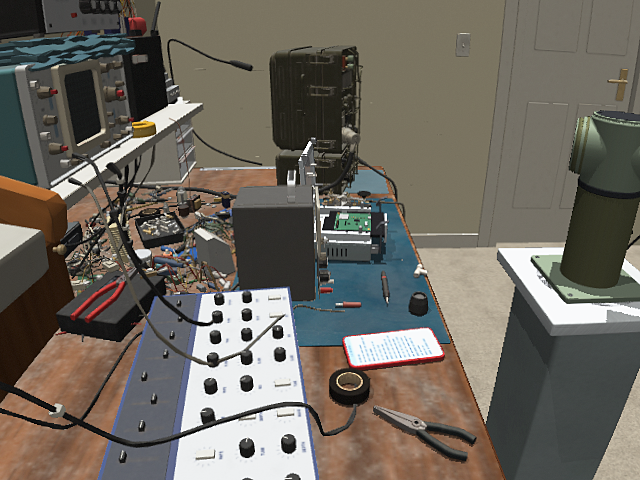

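The top view shows the fixture at about (404, 270). Its carrier front plate is at (404, 324), the catches are at (356, 318) and (453, 322), and the raised lid is at (423, 205). It is turned a few degrees, with a tall box to its left at (280, 185). Next I'll get the yaw and lid angle from the point cloud.

Run:
```python
from h import *
np.set_printoptions(precision=4,suppress=True)
p=arm.get_image("top")
W=np.zeros((480,640),bool); W[150:340,335:500]=1
w=cloud(p,W)
for lo,hi in [(.044,.055),(.062,.074),(.09,.105),(.12,.4)]:
    q=w[(w[:,2]>lo)&(w[:,2]<hi)]
    print(lo,len(q),np.percentile(q,[1,50,99],axis=0).ravel(),cv2.minAreaRect(q[:,:2].astype(np.float32)*1000))
# raster of z>0.04 footprint
img=np.zeros((190,165,3),np.uint8)
from scipy.spatial import cKDTree
for n in ["fixture","nest","lid","catch_left","catch_right"]:
    r=arm.outline_of(p,n)
    if r:
        c=cloud(p,r[0]["mask"]); print(n,round(r[0]["score"],2),len(c),np.median(c,0),np.percentile(c,[2,98],axis=0).ravel())
        np.save(f"{n}.npy",c)
crop=p["color"][170:345,335:500,::-1]
cv2.imwrite("pics/crop.png",cv2.resize(crop,None,fx=4,fy=3.4,interpolation=cv2.INTER_CUBIC)[:600])
```

```text
0.044 2331 [ 0.4495 -0.2732  0.047   0.5728 -0.1755  0.0511  0.6044 -0.0868  0.0547] ((511.0087585449219, -177.9813995361328), (182.16209411621094, 181.6158905029297), 83.20515441894531)
0.062 5024 [ 0.4215 -0.2631  0.0621  0.4982 -0.1776  0.0643  0.5833 -0.0958  0.0727] ((505.82513427734375, -178.07330322265625), (166.76589965820312, 175.00636291503906), 84.15153503417969)
0.09 325 [ 0.411  -0.2676  0.0903  0.4431 -0.1912  0.0976  0.6003 -0.0879  0.1047] ((507.8283386230469, -175.412353515625), (172.72654724121094, 180.5518341064453), 83.6371841430664)
0.12 2956 [ 0.5812 -0.272   0.1225  0.6008 -0.1872  0.1911  0.6151 -0.1001  0.242 ] ((592.98583984375, -186.04730224609375), (175.1904296875, 37.49851989746094), 84.28585052490234)
fixture 0.68 237 [ 0.7182 -0.1255  0.0136] [ 0.7115 -0.1597  0.0083  0.7262 -0.0896  0.0185]
nest 0.78 6003 [ 0.4876 -0.1766  0.0628] [ 0.4241 -0.2417  0.0586  0.5551 -0.1106  0.0711]
lid 0.57 3622 [ 0.5994 -0.1891  0.1776] [ 0.5846 -0.2711  0.0836  0.6143 -0.1021  0.2404]
catch_left 0.55 3620 [ 0.5995 -0.1889  0.1775] [ 0.5847 -0.2716  0.083   0.6146 -0.1023  0.2403]
catch_right 0.56 114 [ 0.4271 -0.2468  0.0944] [ 0.4126 -0.2523  0.035   0.4369 -0.242   0.1004]
```

View pics/crop.png

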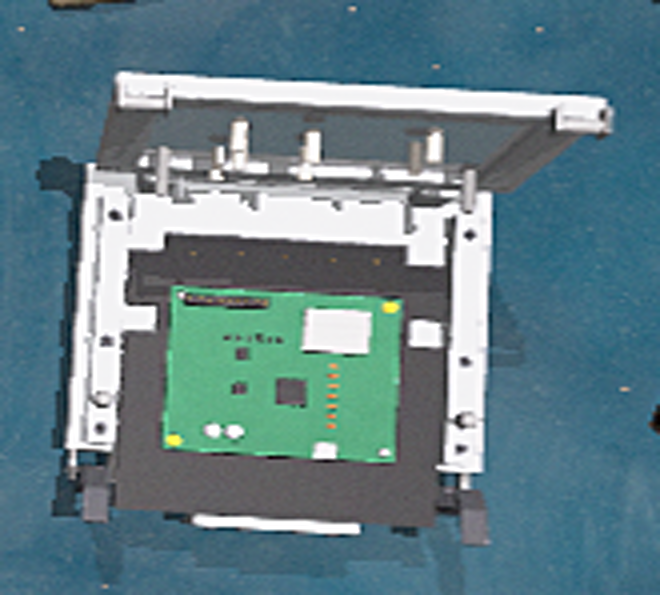

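Run:
```python
from h import *
np.set_printoptions(precision=4,suppress=True)
p=arm.get_image("top")
W=np.zeros((480,640),bool); W[150:340,335:500]=1
w=cloud(p,W)
q=w[(w[:,2]>.085)&(w[:,2]<.106)&(w[:,0]<.47)]
L=q[q[:,1]>-.17];R=q[q[:,1]<-.19]
for a in (L,R): print(len(a),a.mean(0),np.percentile(a,[2,98],axis=0).ravel())
# rails
q=w[(w[:,2]>.0655)&(w[:,2]<.072)]
# lid plane
lid=np.load("lid.npy"); 
t=lid[lid[:,2]>.228]; f=np.polyfit(t[:,1],t[:,0],1); print("top edge dx/dy",f[0],"yaw",-np.arctan(f[0]),len(t), t.mean(0),np.percentile(t[:,2],[5,95]))
for yaw in [-np.arctan(f[0])]:
    ex=np.array([np.cos(yaw),np.sin(yaw)]);ey=np.array([-ex[1],ex[0]])
    for nm,z0,z1 in [("plate",.046,.055),("rail",.065,.0735),("lidlow",.08,.11),("lidtop",.228,.26),("lidmid",.13,.2)]:
        q=w[(w[:,2]>z0)&(w[:,2]<z1)]; a=q[:,:2]@ex;b=q[:,:2]@ey
        print(nm,"x",np.percentile(a,[.5,2,50,98,99.5]),"y",np.percentile(b,[.5,2,50,98,99.5]))
    nf=w[(w[:,2]>.0695)&(w[:,2]<.076)&(w[:,0]<.44)]; a=nf[:,:2]@ex;b=nf[:,:2]@ey
    print("nestface x",np.percentile(a,[2,50,98]),"y",np.percentile(b,[2,98]))
    print("catches",(L[:,:2]@ex).mean(),(L[:,:2]@ey).mean(),(R[:,:2]@ex).mean(),(R[:,:2]@ey).mean())
```

```text
101 [ 0.4383 -0.093   0.0953] [ 0.4266 -0.0986  0.0862  0.4498 -0.0877  0.1017]
106 [ 0.4226 -0.2469  0.0952] [ 0.4109 -0.2524  0.086   0.4338 -0.2411  0.1006]
top edge dx/dy 0.10047479216718626 yaw -0.10013872161363896 1021 [ 0.6029 -0.1887  0.2335] [0.2297 0.2411]
plate x [0.4699 0.474  0.5885 0.6123 0.6145] y [-0.2163 -0.2152 -0.1167 -0.0374 -0.0367]
rail x [0.435  0.4366 0.526  0.597  0.6047] y [-0.2094 -0.2082 -0.1309 -0.0444 -0.0436]
lidlow x [0.4335 0.4351 0.6075 0.6131 0.6137] y [-0.2093 -0.2083 -0.132  -0.0438 -0.0389]
lidtop x [0.6075 0.6087 0.6191 0.6253 0.6259] y [-0.2127 -0.2113 -0.128  -0.0401 -0.0389]
lidmid x [0.5916 0.5975 0.6154 0.6189 0.6191] y [-0.2116 -0.2085 -0.1236 -0.0411 -0.0384]
nestface x [0.4347 0.4376 0.4404] y [-0.1604 -0.0931]
catches 0.4454371256917921 -0.04874146661447694 0.44521208682455105 -0.20344050466111135
```

```bash
cat >> h.py <<'E'
from scipy.spatial.transform import Rotation as Ro
yaw=-0.10; ex=np.array([np.cos(yaw),np.sin(yaw),0]);ey=np.array([-ex[1],ex[0],0])
C=ex*0.542+ey*(-0.1265)
def F(x,y,z): return C+ex*x+ey*y+np.array([0,0,z])
zt=np.array([0,0,-1.]); RV=Ro.from_matrix(np.c_[np.cross(ey,zt),ey,zt]).as_rotvec()
def fr():
    f=np.array(arm.get_state()["force"]); return np.array([f@ex,f@ey,f[2]])
E
python3 - <<'E'
from h import *
np.set_printoptions(precision=4,suppress=True)
arm.close(20)
P=np.array(arm.get_state()["position"]); P[2]=.38
arm.line_to(P,0.3)
arm.reach(F(-.145,0,.25),RV)
arm.line_to(F(-.145,0,.055),0.2)
arm.line_to(F(-.122,0,.055),0.1)
b=fr();print(b)
x=-.122
while x>-1 and x<-.085:
    x+=.002
    arm.line_to(F(x,0,.055),0.04); f=fr()-b
    if abs(f[0])>.5: print(round(x,4),f)
    if abs(f[0])>6: break
print(x,arm.get_state()["position"],arm.get_state()["clock"])
p=arm.get_image("top"); save(p,"top1")
E
```

```text
[ 0.2444 -0.2624 -0.1061]
-0.118 [-0.8827  0.1976  0.6768]
-0.116 [-0.8192  0.7156  0.1802]
-0.114 [-0.762   0.3344 -0.2135]
-0.106 [-0.8067  1.4054 -0.5795]
-0.102 [-0.7713  0.404  -0.9899]
-0.098 [-0.7231  0.5969  0.5476]
-0.09 [-6.2037 -1.0755  4.5149]
-0.08999999999999997 [ 0.4353 -0.1707  0.0549] 10.9417
```

View pics/top1.png

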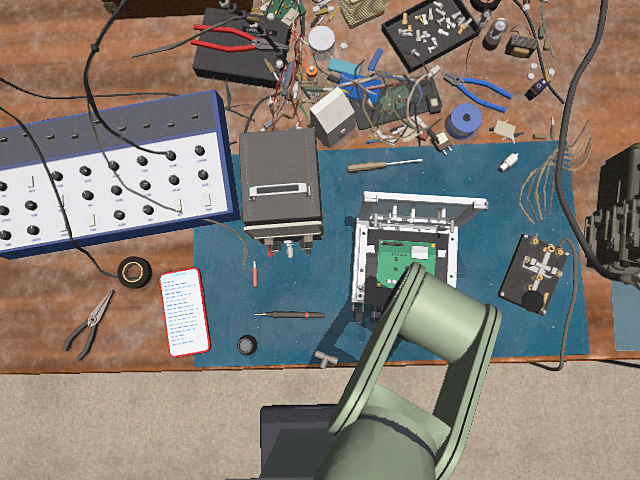

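Run:
```python
from h import *
np.set_printoptions(precision=4,suppress=True)
x=-.09
for i in range(3):
    x+=.0005
    arm.line_to(F(x,0,.055),0.02); f=fr(); print(x,f)
    if abs(f[0])>9: break
arm.line_to(F(-.14,0,.055),0.15)
arm.line_to(F(-.14,0,.33),0.3)
arm.line_to(F(.15,0,.33),0.3)
p=arm.get_image("top"); save(p,"top2")
W=np.zeros((480,640),bool); W[150:345,335:500]=1
w=cloud(p,W)
def rng(n,q): a=(q-C)@ex;b=(q-C)@ey; print(n,len(q),np.percentile(a,[1,50,99]),np.percentile(b,[1,50,99]))
m=(w-C)@ex
rng("nest",w[(w[:,2]>.069)&(w[:,2]<.076)&(m<-.06)&(abs((w-C)@ey)<.045)])
rng("catch",w[(w[:,2]>.085)&(w[:,2]<.106)&(m<-.05)])
rng("plate",w[(w[:,2]>.046)&(w[:,2]<.055)])
print(arm.get_state()["clock"])
```

```text
-0.0895 [-8.3942 -1.3261  6.1391]
-0.089 [-9.197  -1.3981  7.3204]Traceback (most recent call last):
  File "<stdin>", line 16, in <module>
  File "<stdin>", line 14, in rng
    return _quantile_unchecked(
        a, q, axis, out, overwrite_input, method, keepdims, weights)
    return _ureduce(a,
                    func=_quantile_ureduce_func,
    ...<5 lines>...
                    overwrite_input=overwrite_input,
                    method=method)
    r = func(a, **kwargs)
    result = _quantile(arr,
                       quantiles=q,
    ...<2 lines>...
                       out=out,
                       weights=wgt)
    slices_having_nans = np.isnan(arr[-1, ...])
                                  ~~~^^^^^^^^^
IndexError: index -1 is out of bounds for axis 0 with size 0
```

View pics/top2.png

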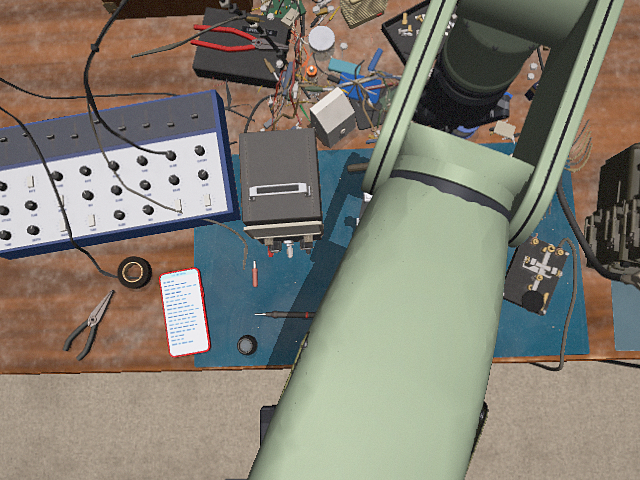

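The arm blocks the top camera here, so I'll check with the wrist and side cameras.

Run:
```python
from h import *
np.set_printoptions(precision=4,suppress=True)
ims=[]
for c in ["wrist","side"]:
    p=arm.get_image(c); ims.append(p["color"] if c=="wrist" else cv2.resize(p["color"][130:290,260:460],(640,512))[:480])
    w=cloud(p,np.ones((480,640),bool)); d=w-C; a=d@ex; b=d@ey; z=w[:,2]
    for nm,m in [("nest",(z>.067)&(z<.076)&(a<-.06)&(a>-.15)&(abs(b)<.034)),("nestfront",(z>.03)&(z<.068)&(a<-.07)&(a>-.15)&(abs(b)<.034)),("catchR",(z>.085)&(z<.106)&(a<-.05)&(a>-.13)&(b<-.05)&(b>-.1)),("catchL",(z>.085)&(z<.106)&(a<-.05)&(a>-.13)&(b>.05)&(b<.1)),("plate",(z>.046)&(z<.056)&(abs(a)<.1)&(abs(b)<.1)),("lidtop",(z>.225)&(z<.245)&(abs(a-.08)<.04)&(abs(b)<.1))]:
        if m.sum()>5: print(c,nm,m.sum(),np.percentile(a[m],[1,50,99]),np.percentile(b[m],[1,50,99]))
cv2.imwrite("pics/ws.png",cv2.resize(np.hstack(ims)[:,:,::-1],(800,300)))
print(arm.get_state()["clock"])
```

```text
wrist plate 2119 [-0.0273  0.0287  0.0643] [-0.0893 -0.0049  0.0902]
wrist lidtop 7292 [0.0668 0.0777 0.084 ] [-0.0856  0.0013  0.0867]
side nest 34 [-0.0802 -0.0778 -0.0754] [-0.0269  0.0046  0.0336]
side nestfront 32 [-0.0824 -0.0735 -0.0709] [-0.0318  0.0129  0.0337]
side catchR 26 [-0.108  -0.0952 -0.0845] [-0.0809 -0.0744 -0.0699]
side catchL 35 [-0.1072 -0.0946 -0.0848] [0.0748 0.0816 0.0874]
side plate 309 [-0.0941 -0.0262  0.0686] [-0.0721  0.0845  0.0936]
side lidtop 184 [0.0661 0.0745 0.0836] [-0.0876  0.0062  0.0903]
14.3167
```

View pics/ws.png

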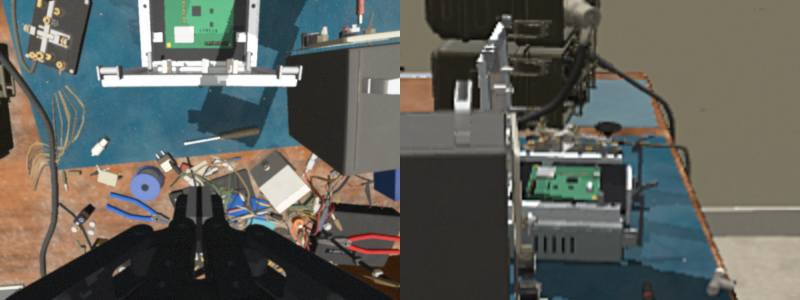

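Run:
```python
from h import *
np.set_printoptions(precision=3,suppress=True)
arm.line_to(F(.15,0,.223),0.2)
b=fr(); r=.132
def T(th): return F(.068-r*np.cos(th)+.004*np.sin(th)+.011,0,.082+r*np.sin(th)+.004*np.cos(th)+.011)
for th in np.r_[1.75:0.2:-.07]:
    arm.line_to(T(th),0.12); f=fr()-b
    print(round(th,2),f,end=" ")
    if np.linalg.norm(f[:2])>10 or abs(f[2])>15: print("STOP");break
print(arm.get_state()["clock"])
p=arm.get_image("side");cv2.imwrite("pics/s3.png",cv2.resize(p["color"][130:290,260:460,::-1],(600,480)))
```

```text
1.75 [ 0.393 -0.655 -1.319] 1.68 [ 0.166 -0.573 -0.434] 1.61 [ 0.271 -0.536 -0.449] 1.54 [ 0.414 -0.49  -0.816] 1.47 [ 0.705 -0.979 -0.337] 1.4 [ 0.429 -0.979  0.299] 1.33 [ 0.465 -0.351 -1.441] 1.26 [-0.3    0.683 -1.523] 1.19 [ 0.498 -0.839 -0.655] 1.12 [ 0.682 -0.728 -0.559] 1.05 [ 0.037 -1.178 -0.978] 0.98 [ 1.019 -0.884 -0.581] 0.91 [-0.177  0.097 -0.337] 0.84 [ 0.363 -0.484 -0.385] 0.77 [ 0.993 -0.907 -1.078] 0.7 [ 0.512 -1.624 -0.673] 0.63 [ 0.163 -0.804 -0.47 ] 0.56 [ 0.151  0.18  -0.992] 0.49 [-0.13  -1.274 -0.7  ] 0.42 [ 0.204 -1.161 -1.045] 0.35 [ 0.631  0.045 -0.588] 0.28 [ 0.32  -1.317  0.153] 0.21 [ 0.074 -0.825 -1.102] 21.0167
```

View pics/s3.png

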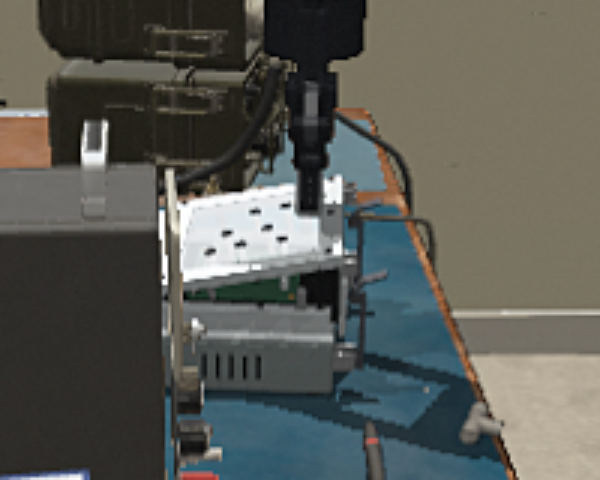

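The lid came down under the fingertip to about 0.2 rad; the tip rests near the front bar at (308, 212) in the crop. Next I'll press it in with force monitoring.

Run:
```python
from h import *
np.set_printoptions(precision=3,suppress=True)
b=fr(); r=.132
def T(th): return F(.068-r*np.cos(th)+.004*np.sin(th)+.011,0,.082+r*np.sin(th)+.004*np.cos(th)+.011)
for th in np.r_[.18:-.08:-.01]:
    arm.line_to(T(th),0.03 if th<.09 else .06); f=fr()-b
    print(round(th,3),f)
    if np.linalg.norm(f[:2])>12 or abs(f[2])>24: print("STOP");break
print(arm.get_state()["clock"],arm.get_state()["position"])
p=arm.get_image("side");cv2.imwrite("pics/s4.png",cv2.resize(p["color"][130:290,260:460,::-1],(600,480)))
```

```text
0.18 [ 0.855  0.1   -0.141]
0.17 [0.004 0.118 0.635]
0.16 [ 0.194 -0.199  0.009]
0.15 [ 0.624  0.332 -0.834]
0.14 [-0.351  0.592  0.425]
0.13 [0.236 0.571 0.865]
0.12 [0.324 0.851 0.008]
0.11 [0.016 1.091 0.881]
0.1 [0.384 1.263 3.448]
0.09 [1.625 1.18  3.842]
0.08 [2.107 1.757 7.084]
0.07 [0.513 1.637 8.293]
0.06 [ 0.143  1.511 10.012]
0.05 [-0.426  1.283 11.21 ]
0.04 [1.159 1.332 8.968]
0.03 [-0.097  1.72   7.954]
0.02 [-0.359  1.665  8.352]
0.01 [0.625 1.775 8.829]
-0.0 [1.127 1.326 5.998]
-0.01 [1.729 0.682 5.156]
-0.02 [1.384 1.336 7.432]
-0.03 [-1.916  1.526 10.522]
-0.04 [-3.96   3.166 18.157]
-0.05 [-7.944  4.313 25.788]
STOP
27.0667 [ 0.475 -0.175  0.094]
```

Run:
```python
from h import *
np.set_printoptions(precision=4,suppress=True)
P=np.array(arm.get_state()["position"]);P[2]=.25
arm.line_to(P,.15); arm.line_to(F(-.22,.28,.33),.3)
p=arm.get_image("top")
W=np.zeros((480,640),bool); W[190:345,335:500]=1
w=cloud(p,W); d=w-C;a=d@ex;bb=d@ey;z=w[:,2]
m=(z>.06)&(z<.13)&(abs(bb)<.085)&(abs(a)<.09)
m&=(z>.078)
A=np.c_[a[m],bb[m],np.ones(m.sum())]; k=np.linalg.lstsq(A,z[m],rcond=None)[0]; print("lid plane",k,m.sum())
for s in (1,-1):
    q=(z>.09)&(a<-.05)&(bb*s>.07); print("catch",s,q.sum(),np.percentile(bb[q],[2,50,98]),np.percentile(a[q],[2,50,98]),z[q].max())
print("lid x",np.percentile(a[m],[1,99]),"y",np.percentile(bb[m],[1,99]),arm.get_state()["clock"])
s=arm.get_image("side")
A1=cv2.resize(p["color"][210:345,340:475],(600,600));B1=cv2.resize(s["color"][150:290,290:430],(600,600))
cv2.imwrite("pics/fin.png",cv2.resize(np.hstack([A1,B1])[:,:,::-1],(800,400)))
```

```text
lid plane [-0.0036  0.0002  0.0867] 9090
catch 1 108 [0.0723 0.0778 0.084 ] [-0.1083 -0.0953 -0.0558] 0.1026456163515207
catch -1 110 [-0.0831 -0.0773 -0.0719] [-0.1085 -0.0964 -0.061 ] 0.10278438335174744
lid x [-0.0795  0.0743] y [-0.0831  0.083 ] 29.6583
```

View pics/fin.png

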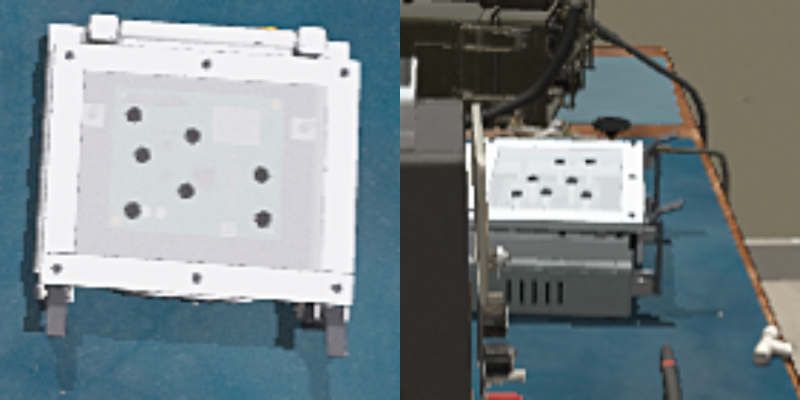

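The lid is level (slope about 0.004, against 0.06 if unlatched), with no sideways tilt. Both hooks are back at their starting positions, so I'm handing in.

```bash
python3 -c "
from station import arm
print(arm.finish_job())"
```

```text
the job is handed in; nothing more can be done
None
```

I pushed the carrier home, swung the lid over and pressed it until it snapped shut, then handed the job in at about 30 s; the final images showed the lid level and both catches at rest, but hand-in returned no verdict.

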